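Fit the coil and gauge the air gap of a bench electromagnet

TASK

Push the copper coil fully down over the steel core post of the blue bench magnet and let go of it. Then take the red-handled brass taper gauge out of its wooden stand and slide its blade, tip down and upright, in between the two steel pole plates until it drags snugly against both, without jamming it hard, and finish while still holding it there with that light downward push. Do not disturb the solder reel, the screwdriver or the jar.

Things in the scene. Friction and masses are not known exactly. Their poses are not given: they have to be found in the camera images.
- magnet: Bench electromagnet, fixed to the bench: a blue base plate 110 (its x) by 250 (its y) by 14 mm high. Origin: centre of its underside on the bench; z up. Its place and yaw differ each time. The core post stands at y = -65 mm, the pole plates around y = +65 mm.
- post_top (a point): Centre of the top of the steel core post: diameter 20 mm with a 3 mm chamfer, 52 mm tall above the base plate (its top is 66 mm above the bench). Axes as the magnet's.
- coil_centre (a point): The coil: a loose rigid sleeve with copper middle and black ends, outside diameter 44 mm, straight through bore 23 mm, height 45 mm, 0.18 kg, standing upright on the bench; either end may go down. The point is its centre, half-way up and on its axis; z along the axis. Fully home, its underside rests on the base plate and the centre is 36.5 mm above the bench, the post showing 7 mm above it.
- coil: The same coil, origin at the centre of its underside.
- gap (a point): Middle (to within 0.7 mm) of the gap between the pole plates, at the throat, the top edge of their parallel faces, 72 mm above the bench. Axes as the magnet's: the gap is crossed along y, the plates are 30 mm wide along x. The gap is 4.0 to 6.5 mm, different each time, and cannot be forced wider; below the throat it is open for 50 mm.
- pole_a: Steel pole plate on the magnet's -y side, 14 mm thick: origin on its inner face, mid-width, 50 mm below the throat; axes as the magnet's. Above the throat each plate flares away at 45 degrees (5 mm out, 5 mm up, to 77 mm above the bench). The two plates float together up to 6 mm along y on a light spring (60 N/m, 0.3 N friction), so they centre themselves on the blade.
- pole_b: The pole plate on the magnet's +y side, alike; origin on its inner face likewise, so that its y minus pole_a's y along the magnet's y is the gap. Both plates are stiffly clamped to their slide.
- gauge_grip (a point): Centre of the gauge's red handle: 36 (its x) by 16 (its y) by 50 mm high, with z up; pinch it across the 16 mm from above. The handle's underside is 25 mm below this point and the blade's tip 85 mm below it. The gauge weighs about 80 g.
- gauge_tip (a point): Middle of the lower end of the brass blade. The blade is 16 mm wide (x), 60 mm long and tapers on both faces: 2 mm thick (y) at the tip, 8 mm at the handle. It wedges with the tip 20 mm (4 mm gap) to 45 mm (6.5 mm gap) below the throat; the drag is felt as a rising upward force, and about 4 to 10 N of push is snug.
- gauge: The whole gauge, loose; origin at the tip, z up towards the handle. It starts upright in its stand with the handle's underside on the stand's top.
- stand: Fixed wooden gauge stand, 80 by 80 by 65 mm high, origin at the centre of its underside. A 21 (x) by 13 mm (y) slot in its top holds the blade; lift the gauge straight up at least 62 mm to clear it. It turns with the gauge (same yaw).
- reel: Bystander: green solder reel, 54 mm across and 34 mm high, origin at the centre of its underside.
- screwdriver: Bystander: orange-handled screwdriver lying on the bench, under 40 mm high.
- tin: Bystander: small jar with a blue cap, 52 mm across and 60 mm high, origin at the centre of its underside.
Not all that is in view belongs to the job. There is more than one size of the gauge; the job needs the middle-sized.

How it is judged:
On the way, in this order (a step that is already met when the one before it is completed fails the run):
1. the coil is fully home on the core post and let go (horizontal distance between coil_centre and post_top below 0.004 m and z of coil_centre in the frame of magnet between 0.03 and 0.0395 m and angle between the z axis of coil_centre and the z axis of magnet, either way round below 0.06 rad and contact force between the fingers and coil below 0.1 N), for 0.2 s.
2. the gauge is lifted out of its stand (height (world z) of gauge_tip above 0.067 m and contact force between the fingers and gauge above 1 N and contact force between gauge and stand below 0.05 N), for 0.1 s.
At the end, for the whole second after the job is handed in: Coil let go on the post: axes within 4 mm, underside within 3 mm of the base. Gauge gripped (over 3 N), still, upright within 0.12 rad, faces along the plates within 0.15 rad, within 9 mm of mid-width, tip 10 mm or more below the throat, over 1.2 N from each plate (all of step 1 and contact force between gauge and pole_a above 1.2 N and contact force between gauge and pole_b above 1.2 N and contact force between the fingers and gauge above 3 N and angle between the z axis of gauge_tip and the z axis of magnet, either way round below 0.12 rad and angle between the y axis of gauge_tip and the y axis of magnet, either way round below 0.15 rad and x of gauge_tip in the frame of gap between -0.009 and 0.009 m and y of gauge_tip in the frame of gap between -0.006 and 0.006 m and z of gauge_tip in the frame of gap between -0.054 and -0.01 m and linear speed of gauge below 0.01 m/s and contact force between gauge and stand below 0.05 N); the arm keeps its last pose, push and grip.
It fails at once if the blade is jammed hard: a pole plate presses on it with more than 40 N (contact force between gauge and pole_a above 40 N or contact force between gauge and pole_b above 40 N).
It fails at once if a bystander (reel, screwdriver, jar) is moved more than 20 mm (distance of any of reel, screwdriver, tin from where it was at the start of the episode above 0.02 m).
It also fails if it takes over 64 s, if anything falls off the work surface, if the arm or the gripper's body presses on something with over 40 N, if the wrist force passes 120 N, or if a joint passes its speed limit or range.

ROBOT

A 7-joint arm with a two-finger parallel gripper is mounted at the origin on the work surface. World frame = base frame: x ahead of the robot, y to its left, z up, the work surface at z = 0. Lengths are in m, angles in rad, forces in N, time in s.
With the tool pointing down it reaches from about 0.425 to 0.8 m from the base axis. Payload 8.3 kg.
Tool frame: the origin (TCP) lies between the finger pads; the fingertips stand 22 mm ahead of it and the grasp point (between the pads) lies 3 mm ahead of it; z points along the fingers, y is the line along which they close (so a half turn about z gives the same grasp; the last joint's range is limited). The gripper opens to 85 mm and grips with 20 to 120 N. Pads are 22 mm wide; open, the fingers measure 114 mm over their backs; the gripper's body (76 mm by 85 mm) begins 54 mm behind the grasp point. The pads swing forward as they close: fully open they stand 13 mm farther back than shut.
Start: joints at [1.107, 0.383, 0.016, 1.37, -0.006, 1.388, -0.046], TCP at [0.244, -0.575, 0.253] pointing down, gripper open.
Joint ranges: [-2.95, 2.95], [-0.25, 2.06], [-1.52, 1.56], [0.18, 2.33], [-1.44, 4.58], [0.02, 2.06], [-3.01, 3.01]. Speed limits (rad/s): [2.39, 2.39, 3.01, 3.01, 3.14, 3.14, 3.14].

INTERFACE

Orientations are given as a rotation vector (axis times angle).
In Python, from rig import * gives the robot as it stands. The module is installed in compiled form; this text tells all that it offers.
- The arm moves only by the tool arm_command, never from a script. Its argument "rows" is text: rows parted by semicolons, each of 7 numbers parted by spaces: the shift along the tool's x, y, z in cm, then the turn, a rotation vector about the tool's x, y, z in rad, then the opening in per cent of the stroke, from 0 (shut) to 100 (fully open). In form: x y z ax ay az gripper; .... A call has 1 to 5 rows; each row shifts and turns the commanded pose from where the row before left it, along the tool's axes as they then stand; what a row does not reach is not made up. A row lasts 1/8 s, in which the tool goes at most 62.5 mm and 10.7 degrees, less where a joint would pass 70% of its speed; a pose out of reach is approached as far as the arm can. A call with a gripper value outside its range is refused whole. The fingers move at their own pace and stop on an object; the grip force is fixed at half the most. Time passes only in rows, so rows that do not move let the fingers close. It gives the time, the measured TCP pose, the force, the opening and the grip force at its end, in the units of the state.
- state(): the state, without advancing time (a new reading comes with each control period).
- read_camera(name): name is "scene" or "top"; returns the picture (400x640x3 uint8, red, green, blue); there is no depth.
- get_calibration(name): a dict with "camera_matrix" (3x3 intrinsics, pixels), "cam_to_world" (4x4, takes a point from camera to world coordinates). Camera axes: x right, y down, z forward; pixel columns grow to the right and rows downward; lengths in m; the calibration is good to about 2 mm. A picture is of the moment at which its call begins. get_calibration takes no time and is no camera call.
- finish_job(): hands the job in; it is judged then, once.
Trained networks look in the newest picture that a camera, given by its name, has taken for a name from the list of things; names that differ only in an ending like _2 or _b are one class to them, and where a whole thing is asked for, a point or a joint stands for the part that bears it (a point fixed in the world has none). Each returns a list of dicts, best first, with "score" (0 to 1); they miss things now and then, are a little off and sometimes report something else, mostly with a low value. They report only what shows in the picture. A call takes as long as a camera call. They do not tell look-alikes from the thing itself.
- boxes_of(camera, label): "position" ([column, row] in pixels, amid what is visible of it).
The state is a dict: "clock": time; "joint_pos": joint angles; "joint_vel": joint speeds; "tau": joint torques, N m; "position": TCP position; "eef_rot": TCP orientation; "force": force on the tool from outside, world axes, zero at the start; "wrist_torque": the same for the moment, N m; "width": opening from 0.0 (shut) to 1.0 (fully open); "finger_force": force on a finger pad.
Only numpy, scipy, OpenCV 4.12 (cv2) and the standard library are available. Lean on these libraries where they do the work, as an engineer would, in place of code of your own. Each camera call takes 0.05 s, during which the arm holds its last target. There are 200 camera calls.

## Working session

There is one attempt and no reset: what is moved stays moved. The work goes in short steps, Python scripts to look and compute and a tool call to move; the robot and the scene stay as the last step left them, time stands still between calls to the robot, and variables do not carry over. Pictures are saved under pics/ and viewed, at most 10 in all, crops included, and the job is handed in when it is done.

Besides the shell and the picture viewer there is one more tool, called after "Request:" as name(argument=value, ...), one argument or row to a line, values as JSON. arm_command: Moves the arm, as the interface text tells. Its arguments: {"type":"object","properties":{"rows":{"type":"string"}},"required":["rows"]}

```bash
mkdir -p pics; cat > h.py <<'E'
from rig import *
import numpy as np, cv2
from scipy.spatial.transform import Rotation as R
def snap(c,f):
    im=read_camera(c); cv2.imwrite('pics/'+f,im[:,:,::-1]); return im
def back(c,uv,z):
    k=get_calibration(c);K=np.array(k['camera_matrix']);T=np.array(k['cam_to_world'])
    d=T[:3,:3]@np.linalg.solve(K,[uv[0],uv[1],1.]);o=T[:3,3]
    return o+d*(z-o[2])/d[2]
def proj(c,p):
    k=get_calibration(c);K=np.array(k['camera_matrix']);T=np.array(k['cam_to_world'])
    q=K@(T[:3,:3].T@(np.array(p)-T[:3,3])); return q[:2]/q[2]
E
python3 - <<'E'
from h import *
s=state();print(s['position'],s['eef_rot'],s['clock'],s['width'])
a=snap('scene','s0.png');b=snap('top','t0.png')
for c in('scene','top'):
    k=get_calibration(c);print(c,np.round(k['cam_to_world'],3).tolist(),np.round(k['camera_matrix'],1).tolist())
    for l in('magnet','post_top','coil_centre','gap','gauge_grip','stand','reel','screwdriver','tin'):
        print(l,[(np.round(d['position']).tolist(),round(d['score'],2)) for d in boxes_of(c,l)[:4]])
E
```

```text
[ 0.24366635 -0.5750193   0.25225028] [-3.07677751e+00 -6.24978212e-01  7.22838463e-04] 0.0 0.9989077750805374
scene [[-0.425, 0.737, -0.525, 1.059], [0.905, 0.341, -0.253, 0.301], [-0.007, -0.583, -0.812, 0.962], [0.0, 0.0, 0.0, 1.0]] [[407.4, 0.0, 322.0], [0.0, 407.4, 192.7], [0.0, 0.0, 1.0]]
magnet [([318.0, 209.0], 0.66)]
post_top [([322.0, 212.0], 0.76)]
coil_centre [([409.0, 227.0], 0.74)]
gap [([341.0, 215.0], 0.66)]
gauge_grip [([269.0, 126.0], 0.9), ([211.0, 188.0], 0.67), ([222.0, 142.0], 0.66)]
stand [([227.0, 156.0], 0.94), ([403.0, 311.0], 0.52)]
reel [([241.0, 264.0], 0.74), ([222.0, 142.0], 0.28)]
screwdriver [([316.0, 289.0], 0.72)]
tin [([403.0, 313.0], 0.63)]
top [[-0.009, -0.985, 0.17, 0.299], [-1.0, 0.011, 0.009, 0.005], [-0.01, -0.17, -0.985, 1.065], [0.0, 0.0, 0.0, 1.0]] [[431.7, 0.0, 323.9], [0.0, 431.7, 203.1], [0.0, 0.0, 1.0]]
magnet [([320.0, 197.0], 0.56), ([290.0, 190.0], 0.55)]
post_top [([322.0, 198.0], 0.89)]
coil_centre [([220.0, 211.0], 0.62)]
gap [([296.0, 194.0], 0.61)]
gauge_grip [([437.0, 286.0], 0.82), ([466.0, 212.0], 0.67), ([446.0, 169.0], 0.54)]
stand [([457.0, 213.0], 0.82), ([217.0, 211.0], 0.59)]
reel [([359.0, 106.0], 0.59)]
screwdriver [([283.0, 118.0], 0.78)]
tin [([198.0, 126.0], 0.85), ([469.0, 212.0], 0.69)]
```

View pics/t0.png

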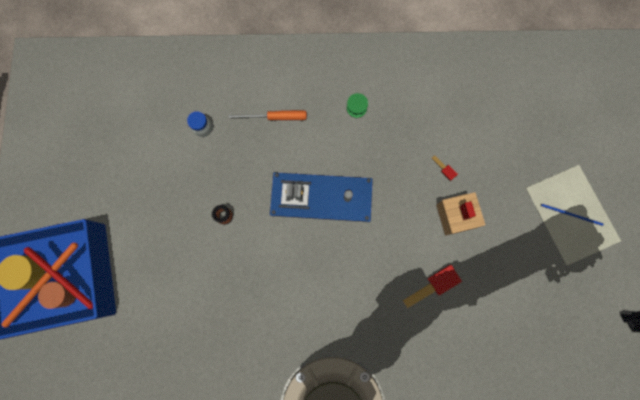

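View pics/s0.png

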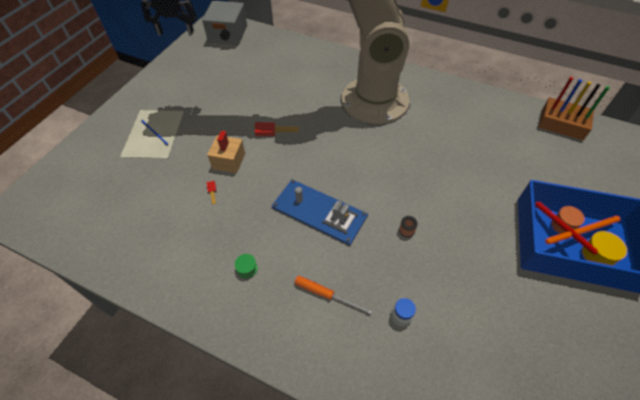

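Top view: coil (223,213), post (348,195), pole plates (294,194), reel (357,105), screwdriver (285,116), jar (199,123). There are three gauges: a small one lying at (446,169), a large one lying at (437,286), and the one in the stand at (467,210). The stand one fits, being middle-sized and in its stand. I'll check that in a crop.

```bash
python3 - <<'E'
from h import *
t=cv2.imread('pics/t0.png');s=cv2.imread('pics/s0.png')
def crop(im,u,v,w,h,f):return cv2.resize(im[v:v+h,u:u+w],None,fx=f,fy=f,interpolation=cv2.INTER_CUBIC)
A=crop(t,400,150,100,75,4);A2=crop(s,190,115,100,75,4)
B=crop(t,200,160,200,75,4)
cv2.imwrite('pics/c0.png',np.vstack([np.hstack([A,A2]),B]))
for c,im,roi in(('top',t,(255,385,160,235)),('scene',s,(262,380,170,250))):
    hsv=cv2.cvtColor(im,cv2.COLOR_BGR2HSV)
    m=cv2.inRange(hsv,(100,110,40),(125,255,255));z=np.zeros_like(m);u0,u1,v0,v1=roi;z[v0:v1,u0:u1]=m[v0:v1,u0:u1]
    cn=max(cv2.findContours(z,0,cv2.CHAIN_APPROX_NONE)[0],key=cv2.contourArea)[:,0]
    P=np.array([back(c,p,.014)[:2] for p in cn],np.float32)*1000
    print(c,'magnet',cv2.minAreaRect(P))
    for n,r,lo,hi,zz in(('red',(457,480,195,222)if c=='top' else (214,232,128,152),(0,150,60),(8,255,255),.1),
                     ('wood',(435,490,188,238)if c=='top' else (205,248,130,176),(9,70,90),(22,255,255),.065)):
        m=cv2.inRange(hsv,lo,hi);
        u0,u1,v0,v1=r;q=np.argwhere(m[v0:v1,u0:u1]>0)[:,::-1]+[u0,v0]
        P=np.array([back(c,p,zz)[:2] for p in q],np.float32)*1000
        print(c,n,len(q),q.mean(0),cv2.minAreaRect(P))
    r=(208,238,200,228)if c=='top' else (396,422,212,240)
    u0,u1,v0,v1=r;g=hsv[v0:v1,u0:u1,2];q=np.argwhere(g<75)[:,::-1]+[u0,v0]
    P=np.array([back(c,p,.045)[:2] for p in q],np.float32)*1000
    print(c,'coil',len(q),q.mean(0),cv2.minEnclosingCircle(P))
E
```

```text
top magnet ((497.50927734375, 21.649429321289062), (246.08522033691406, 107.98530578613281), 85.7982406616211)
top red 192 [467.421875   209.86979167] ((446.85137939453125, -309.23394775390625), (36.47456741333008, 28.89986228942871), 14.546208381652832)
top wood 1085 [461.7078341  213.10322581] ((445.1051940917969, -303.29815673828125), (83.61388397216797, 97.73682403564453), 13.372771263122559)
top coil 306 [222.60457516 213.03921569] ((453.35028076171875, 256.731689453125), 26.32559585571289)
scene magnet ((503.37933349609375, 23.05207061767578), (246.81802368164062, 110.53076171875), 85.76728057861328)
scene red 137 [222.45255474 139.97810219] ((453.8468322753906, -306.21502685546875), (75.8427963256836, 24.379989624023438), 40.97481155395508)Traceback (most recent call last):
  File "<stdin>", line 17, in <module>
  File "h.py", line 7, in back
    k=get_calibration(c);K=np.array(k['camera_matrix']);T=np.array(k['cam_to_world'])
ValueError: time passes only in moves, steps and waits
```

View pics/c0.png

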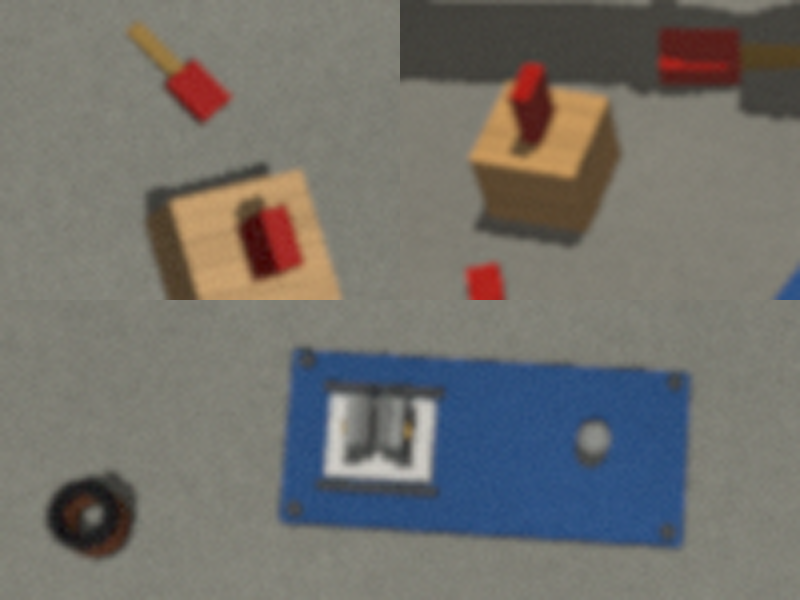

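The crop confirms it. The stand's gauge is at crop (282,238), which is top (470,209). It is larger than the small one (top left) and smaller than the large one in the shadow. In the lower crop the post is at (594,435), the gap line at about (376,425) and the coil ring at (89,512).

```bash
sed -i 's/^def back/import functools\nget_calibration=functools.lru_cache(get_calibration)\ndef back/' h.py; python3 - <<'E'
from h import *
t=cv2.imread('pics/t0.png');s=cv2.imread('pics/s0.png')
for n,uv,z in(('post',(348.2,193.4),.066),('gap',(293.6,191),.075),('coil',(222,212.6),.045),('handle',(470.1,209.1),.115)):
    print(n,np.round(back('top',uv,z)*1000,1))
C=np.array([.499,.0214]);y=np.array([.073,.997])
print('post',C-.065*y,'gap',C+.065*y)
# predicted pixels in scene
P={'post':[*(C-.065*y),.066],'gap':[*(C+.065*y),.075],'coil':back('top',(222,212.6),.045),'handle':back('top',(470.1,209.1),.115)}
c=s.copy()
for n,p in P.items(): print(n,proj('scene',p),proj('top',p))
def crop(im,p,f=8,w=25):
    u,v=np.round(p).astype(int);a=cv2.resize(im[v-w:v+w,u-w:u+w],None,fx=f,fy=f,interpolation=cv2.INTER_CUBIC)
    q=((np.array(p)-[u-w,v-w]+.5)*f).astype(int);cv2.drawMarker(a,tuple(int(i) for i in q),(0,255,0),0,14,1);return cv2.resize(a,(200,200)) if f!=8 else a[:, :]
row=lambda c,im:np.hstack([cv2.resize(crop(im,proj(c,p)),(200,200),interpolation=cv2.INTER_AREA) for p in P.values()])
cv2.imwrite('pics/c1.png',np.vstack([row('top',t),row('scene',s)]))
E
```

```text
post [494.  -43.4  66. ]
gap [499.4  84.7  75. ]
coil [454.6 258.5  45. ]
handle [ 446.  -310.7  115. ]
post [ 0.494255 -0.043405] gap [0.503745 0.086205]
post [298.02570279 188.44725497] [348.22112955 193.30832179]
gap [340.24879891 205.8335761 ] [292.95112564 189.1875082 ]
coil [407.29975716 220.96997663] [222.  212.6]
handle [221.55696809 134.29426519] [470.1 209.1]
```

View pics/c1.png

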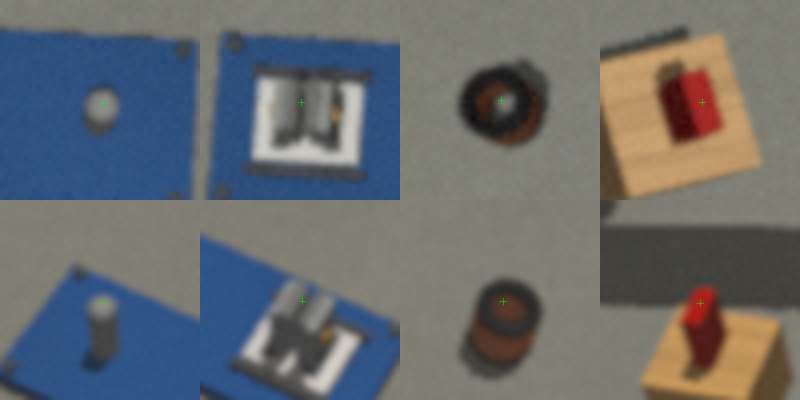

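Markers from the top view land on the right things in both cameras, so positions agree to about 2 mm. Next is a planner helper.

```bash
cat > plan.py <<'E'
from h import *
def psi():
    x=R.from_rotvec(state()['eef_rot']).as_matrix()[:,0]; return np.arctan2(x[1],x[0])
def plan(wps,g,pos=None,ps=None,step=.06,turn=.18):
    """wps: list of (x,y,z,yaw)"""
    p=np.array(state()['position']if pos is None else pos);a=psi()if ps is None else ps
    s=state();M=R.from_rotvec(s['eef_rot']).as_matrix();print('now',np.round(s['position'],4),'psi',round(psi(),3),'tilt',np.round(M[:2,2],3),'F',np.round(s['force'],1),'w',round(s['width'],3),'t',s['clock'])
    rows=[]
    for *q,b in wps:
        q=np.array(q);n=int(np.ceil(max(np.linalg.norm(q-p)/step,abs(b-a)/turn)))
        for i in range(n):
            d=(q-p)/(n-i);da=(b-a)/(n-i);c,s=np.cos(a),np.sin(a)
            r=np.round([(c*d[0]+s*d[1])*100,(s*d[0]-c*d[1])*100,-d[2]*100],2 if n<3 else 1);t=round(-da,3 if n<3 else 2)
            p=p+np.array([c*r[0]+s*r[1],s*r[0]-c*r[1],-r[2]])/100;a-=t
            rows.append(f'{r[0]:g} {r[1]:g} {r[2]:g} 0 0 {t:g} {g}')
    for i in range(0,len(rows),5):print('; '.join(rows[i:i+5]))
    print('end',np.round(p,4),round(a,3))
E
python3 -c "
from plan import *
plan([(.46,-.42,.24,.75),(.50,-.1,.2,1.3),(.4546,.2605,.15,1.498)],100)"
```

```text
now [ 0.2439 -0.5755  0.2533] psi 0.401 tilt [0. 0.] F [-0.6 -0.5  0. ] w 0.997 t 1.0
5.2 -1.2 0.3 0 0 -0.07 100; 5.3 -0.8 0.3 0 0 -0.07 100; 5.3 -0.4 0.2 0 0 -0.07 100; 5.3 -0.1 0.3 0 0 -0.07 100; 5.3 0.3 0.2 0 0 -0.07 100
4.1 -3.4 0.7 0 0 -0.09 100; 4.4 -3.1 0.7 0 0 -0.09 100; 4.7 -2.6 0.7 0 0 -0.09 100; 4.9 -2.2 0.6 0 0 -0.09 100; 5.1 -1.8 0.7 0 0 -0.09 100
5.2 -1.3 0.6 0 0 -0.1 100; 4.8 -2 0.7 0 0 -0.03 100; 4.9 -1.9 0.7 0 0 -0.03 100; 4.9 -1.7 0.7 0 0 -0.03 100; 4.9 -1.6 0.7 0 0 -0.03 100
5 -1.4 0.7 0 0 -0.03 100; 5 -1.2 0.8 0 0 -0.02 100; 5.1 -1.2 0.7 0 0 -0.03 100
end [0.4544 0.2605 0.1503] 1.501
```

Request:
arm_command(
  rows="5.2 -1.2 0.3 0 0 -0.07 100; 5.3 -0.8 0.3 0 0 -0.07 100; 5.3 -0.4 0.2 0 0 -0.07 100; 5.3 -0.1 0.3 0 0 -0.07 100; 5.3 0.3 0.2 0 0 -0.07 100",
)

```text
clock: 1.62
position: [0.4612, -0.4189, 0.2404]
eef_rot: [2.921, 1.155, 0.0]
force: [0.7, -0.9, -0.1]
width: 1.001
finger_force: 0.0
```

Request:
arm_command(
  rows="4.1 -3.4 0.7 0 0 -0.09 100; 4.4 -3.1 0.7 0 0 -0.09 100; 4.7 -2.6 0.7 0 0 -0.09 100; 4.9 -2.2 0.6 0 0 -0.09 100; 5.1 -1.8 0.7 0 0 -0.09 100",
)

```text
clock: 2.25
position: [0.4937, -0.1518, 0.2065]
eef_rot: [2.589, 1.778, 0.001]
force: [1.0, -0.5, 0.1]
width: 1.001
finger_force: 0.0
```

Request:
arm_command(
  rows="5.2 -1.3 0.6 0 0 -0.1 100; 4.8 -2 0.7 0 0 -0.03 100; 4.9 -1.9 0.7 0 0 -0.03 100; 4.9 -1.7 0.7 0 0 -0.03 100; 4.9 -1.6 0.7 0 0 -0.03 100",
)

```text
clock: 2.88
position: [0.4733, 0.1075, 0.1725]
eef_rot: [2.38, 2.049, 0.001]
force: [2.0, -0.4, -0.4]
width: 0.998
finger_force: 0.0
```

Request:
arm_command(
  rows="5 -1.4 0.7 0 0 -0.03 100; 5 -1.2 0.8 0 0 -0.02 100; 5.1 -1.2 0.7 0 0 -0.03 100; 0 0 0 0 0 0 100",
)

```text
clock: 3.38
position: [0.4522, 0.2655, 0.1502]
eef_rot: [-2.287, -2.15, -0.002]
force: [0.7, -0.1, -0.0]
width: 1.003
finger_force: 0.0
```

Request:
arm_command(
  rows="-0.5 0.3 3.9 0 0 0 100; 0 0 3.9 0 0 0 100; 0 0 3.9 0 0 0 100; 0 0 0 0 0 0 100",
)

```text
clock: 3.88
position: [0.4555, 0.2533, 0.031]
eef_rot: [-2.298, -2.14, 0.009]
force: [-0.4, 0.4, 0.1]
width: 0.998
finger_force: 0.0
```

Request:
arm_command(
  rows="0 0 0 0 0 0 0; 0 0 0 0 0 0 0; 0 0 0 0 0 0 0; 0 0 0 0 0 0 0; 0 0 0 0 0 0 0",
)

```text
clock: 4.5
position: [0.4576, 0.256, 0.0354]
eef_rot: [2.296, 2.142, 0.003]
force: [-4.5, -2.4, 11.4]
width: 0.506
finger_force: 59.6
```

Request:
arm_command(
  rows="0 0 -2 0 0 0 0; 0 0 -3 0 0 0 0; 0 0 -3 0 0 0 0; 0 0 0 0 0 0 0; 0 0 0 0 0 0 0",
)

```text
clock: 5.12
position: [0.4568, 0.2548, 0.1128]
eef_rot: [2.298, 2.142, -0.001]
force: [-0.7, -0.9, -3.2]
width: 0.499
finger_force: 61.4
```

```bash
python3 - <<'E'
from plan import *
plan([(.4943,-.0434,.125,1.498)],0)
t=snap('top','t1.png');s=snap('scene','s1.png');p=state()['position']
o=[]
for c,im in(('top',t),('scene',s)):
    for off in ((0,0,.0),):
        q=proj(c,np.array(p)-[0,0,.03]);u,v=np.round(q).astype(int);o.append(cv2.resize(im[v-35:v+35,u-35:u+35,::-1],(400,400),interpolation=2));print(c,q)
cv2.imwrite('pics/c2.png',np.hstack(o))
E
```

```text
now [0.4568 0.2548 0.1128] psi 1.501 tilt [-0.    -0.001] F [-0.7 -0.9 -3.2] w 0.499 t 5.125
-4.9 1 -0.2 0 0 0 0; -4.9 1 -0.2 0 0 0 0; -4.9 1 -0.2 0 0 0 0; -4.9 0.9 -0.2 0 0 0 0; -4.9 1 -0.2 0 0 0 0
-5 0.9 -0.2 0 0 0 0
end [ 0.494  -0.0435  0.1248] 1.501
top [219.73298648 209.43017201]
scene [408.05134466 213.34655096]
```

View pics/c2.png

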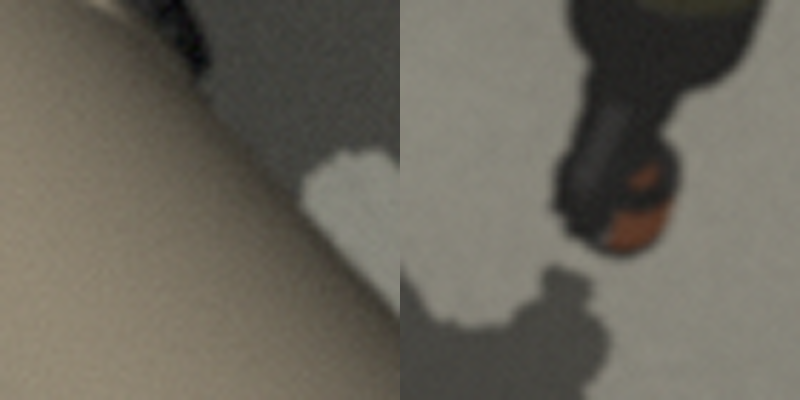

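The coil is held but sits forward of the tool axis along y (scene crop about (620,205), against the tool axis at 600). I'll overlay projected outlines to get the offset.

```bash
python3 - <<'E'
from h import *
im=cv2.imread('pics/s1.png');p=np.array([.4568,.2548,.1128])
x0,y0=385,190;f=8
o=[]
a=np.linspace(0,2*np.pi,60)
for dy in(.005,.009):
    c=cv2.resize(im[y0:y0+60,x0:x0+50],None,fx=f,fy=f,interpolation=2)
    for z in(-.013-.0225,-.013+.0225):
        P=[proj('scene',p+[.022*np.cos(t),dy+.022*np.sin(t),z]) for t in a]
        cv2.polylines(c,[((np.array(P)-[x0,y0]+.5)*f).astype(np.int32)],True,(0,255,0),1)
    o.append(c)
cv2.imwrite('pics/c3.png',np.hstack(o))
E
```

```text
(no output)
```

View pics/c3.png

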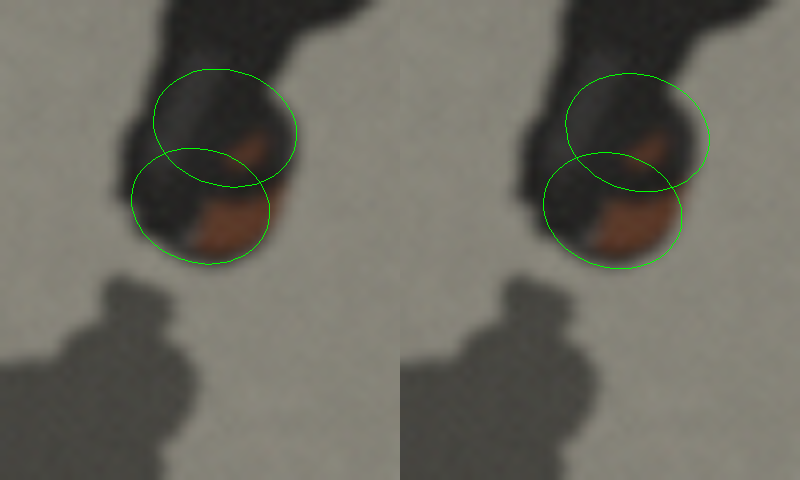

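The offset is about 5.5 mm (the left overlay fits), so I aim the TCP at (0.494, -0.049).

Request:
arm_command(
  rows="-5.1 1 -0.3 0 0 0 0; -5.1 1 -0.3 0 0 0 0; -5.1 1 -0.2 0 0 0 0; -5.1 0.9 -0.2 0 0 0 0; -5 0.9 -0.2 0 0 0 0",
)

```text
clock: 5.85
position: [0.4866, -0.0032, 0.1244]
eef_rot: [-2.297, -2.142, 0.002]
force: [1.0, 0.2, -2.1]
width: 0.5
finger_force: 61.5
```

Request:
arm_command(
  rows="-5 0.9 0 0 0 0 0; 0 0 0 0 0 0 0; 0 0 0 0 0 0 0",
)

```text
clock: 6.22
position: [0.4921, -0.0516, 0.1244]
eef_rot: [-2.297, -2.141, 0.001]
force: [-0.0, 0.7, -2.0]
width: 0.499
finger_force: 61.5
```

```bash
python3 - <<'E'
from plan import *
plan([(.4939,-.0489,.105,1.498)],0)
p=np.array(state()['position']);a=np.linspace(0,2*np.pi,60);o=[]
for c,(x0,y0) in(('scene',(268,160)),('top',(318,170))):
    im=snap(c,c+'2.png')[:,:,::-1];f=8
    g=cv2.resize(np.ascontiguousarray(im[y0:y0+60,x0:x0+50]),None,fx=f,fy=f,interpolation=2)
    for z in(-.0355,.0095):
        P=[proj(c,p+[.022*np.cos(t),.0055+.022*np.sin(t),z]) for t in a]
        cv2.polylines(g,[((np.array(P)-[x0,y0]+.5)*f).astype(np.int32)],True,(0,255,0),1)
    P=[proj(c,[.4943+.01*np.cos(t),-.0434+.01*np.sin(t),.066]) for t in a]
    cv2.polylines(g,[((np.array(P)-[x0,y0]+.5)*f).astype(np.int32)],True,(255,255,0),1)
    o.append(g)
cv2.imwrite('pics/c4.png',np.hstack(o))
E
```

```text
now [ 0.4921 -0.0516  0.1244] psi 1.501 tilt [-0.002  0.001] F [-0.   0.7 -2. ] w 0.499 t 6.225
0.28 0.16 1.94 0 0 0.003 0
end [ 0.4939 -0.0489  0.105 ] 1.498
```

View pics/c4.png

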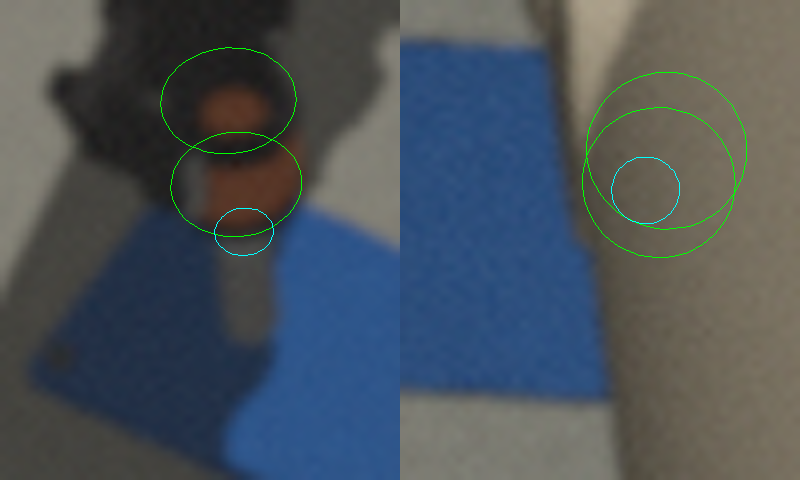

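Overlays match the coil and the post (scene crop (245,232)). I correct by (0.28, 0.16) cm and lower it gently.

Request:
arm_command(
  rows="0.3 0.15 1.5 0 0 0 0; 0 0 0.5 0 0 0 0; 0 0 0 0 0 0 0; 0 0 0 0 0 0 0",
)

```text
clock: 6.82
position: [0.4945, -0.0489, 0.1054]
eef_rot: [2.298, 2.143, 0.0]
force: [-0.0, 0.1, -2.4]
width: 0.5
finger_force: 61.5
```

Request:
arm_command(
  rows="0 0 0.5 0 0 0 0; 0 0 0.5 0 0 0 0; 0 0 0.5 0 0 0 0; 0 0 0 0 0 0 0",
)

```text
clock: 7.32
position: [0.494, -0.049, 0.0898]
eef_rot: [-2.297, -2.142, 0.001]
force: [-0.6, -0.3, -3.6]
width: 0.5
finger_force: 61.5
```

It's on the post with no contact force; continue down.

Request:
arm_command(
  rows="0 0 1 0 0 0 0; 0 0 1 0 0 0 0; 0 0 1 0 0 0 0; 0 0 0.5 0 0 0 0; 0 0 0 0 0 0 0",
)

```text
clock: 7.95
position: [0.4941, -0.0489, 0.0548]
eef_rot: [-2.297, -2.142, 0.001]
force: [-0.4, -0.4, -2.4]
width: 0.498
finger_force: 61.5
```

Request:
arm_command(
  rows="0 0 0.2 0 0 0 0; 0 0 0.2 0 0 0 0; 0 0 0.1 0 0 0 0; 0 0 0 0 0 0 0",
)

```text
clock: 8.45
position: [0.4944, -0.049, 0.0503]
eef_rot: [-2.298, -2.142, -0.0]
force: [1.4, -0.5, -2.2]
width: 0.501
finger_force: 61.5
```

Request:
arm_command(
  rows="0 0 0.1 0 0 0 0; 0 0 0 0 0 0 0; 0 0 0 0 0 0 100; 0 0 0 0 0 0 100; 0 0 0 0 0 0 100",
)

```text
clock: 9.07
position: [0.4945, -0.049, 0.0494]
eef_rot: [2.298, 2.142, 0.0]
force: [-0.4, -0.0, 0.3]
width: 1.004
finger_force: 0.0
```

Request:
arm_command(
  rows="0 0 0 0 0 0 100; 0 0 -5 0 0 0 100; 0 0 -6 0 0 0 100; 0 0 -4 0 0 0 100; 0 0 0 0 0 0 100",
)

```text
clock: 9.7
position: [0.4964, -0.0491, 0.2029]
eef_rot: [2.294, 2.138, 0.006]
force: [-0.4, -0.7, -1.1]
width: 0.999
finger_force: 0.0
```

```bash
python3 -c "
from plan import *
plan([(.49,-.12,.22,1.3),(.446,-.3107,.22,.243)],100)
x0,y0=260,150;im=snap('scene','s3.png')[:,:,::-1];cv2.imwrite('pics/c5.png',cv2.resize(np.ascontiguousarray(im[y0:y0+100,x0:x0+120]),None,fx=5,fy=5,interpolation=2))"
```

```text
now [ 0.4964 -0.0491  0.2029] psi 1.501 tilt [ 0.007 -0.001] F [-0.4 -0.7 -1.1] w 0.999 t 9.7
-3.56 -0.07 -0.85 0 0 0.1 100; -3.55 0.28 -0.86 0 0 0.101 100; -3.3 0.1 0 0 0 0.18 100; -3.2 0.7 0 0 0 0.18 100; -3 1.3 0 0 0 0.17 100
-2.7 1.8 0 0 0 0.18 100; -2.4 2.2 0 0 0 0.17 100; -1.9 2.6 0 0 0 0.18 100
end [ 0.4459 -0.3106  0.22  ] 0.24
```

View pics/c5.png

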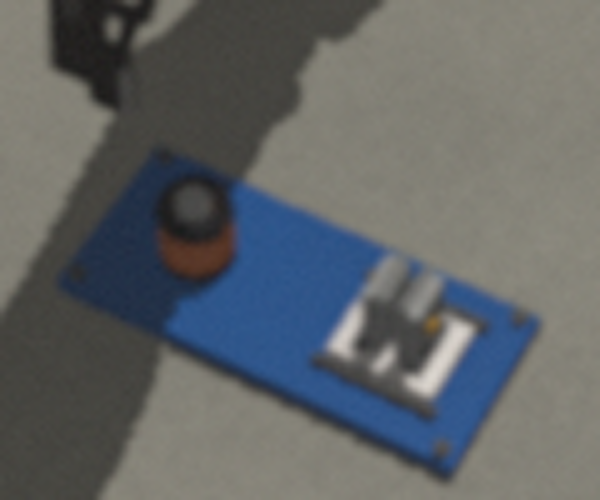

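The coil is home: black top with the post showing at crop (195,205). On to the gauge.

Request:
arm_command(
  rows="-3.6 -0.1 -0.8 0 0 0.1 100; -3.5 0.3 -0.9 0 0 0.1 100; -3.3 0.1 0 0 0 0.18 100; -3.2 0.7 0 0 0 0.18 100; -3 1.3 0 0 0 0.17 100",
)

```text
clock: 10.38
position: [0.4642, -0.218, 0.2155]
eef_rot: [-2.916, -1.168, 0.002]
force: [0.1, 0.4, 0.4]
width: 1.001
finger_force: 0.0
```

Request:
arm_command(
  rows="-2.7 1.8 0 0 0 0.18 100; -2.4 2.2 0 0 0 0.17 100; -1.9 2.6 0 0 0 0.18 100; 0 0 0 0 0 0 100; 0 0 0 0 0 0 100",
)

```text
clock: 11.0
position: [0.4437, -0.3106, 0.2156]
eef_rot: [-3.118, -0.377, 0.001]
force: [0.3, 0.3, 0.4]
width: 1.0
finger_force: 0.0
```

```bash
python3 -c "
from plan import *
plan([(.446,-.3107,.098,.243)],100)
s=state()
print(s['joint_pos'])"
```

```text
now [ 0.4437 -0.3106  0.2156] psi 0.241 tilt [-0.001  0.001] F [0.3 0.3 0.4] w 1.0 t 11.0
0.11 0.03 5.88 0 0 -0.001 100; 0.11 0.04 5.88 0 0 -0.001 100
end [ 0.446  -0.3108  0.098 ] 0.243
[ 0.73665445  0.23736337 -0.21801307  1.6499985   0.0528739   1.26152886
 -0.82151175]
```

Request:
arm_command(
  rows="0.2 0.1 3.9 0 0 0 100; 0 0 3.9 0 0 0 100; 0 0 3.9 0 0 0 100; 0 0 0 0 0 0 100; 0 0 0 0 0 0 100",
)

```text
clock: 11.62
position: [0.4472, -0.311, 0.1007]
eef_rot: [3.118, 0.379, 0.002]
force: [0.6, -1.0, 0.7]
width: 1.0
finger_force: 0.0
```

Request:
arm_command(
  rows="0 0 0 0 0 0 0; 0 0 0 0 0 0 0; 0 0 0 0 0 0 0; 0 0 0 0 0 0 0; 0 0 0 0 0 0 0",
)

```text
clock: 12.25
position: [0.4464, -0.3112, 0.0997]
eef_rot: [3.119, 0.377, 0.001]
force: [-0.5, 0.6, 4.7]
width: 0.181
finger_force: 58.8
```

Request:
arm_command(
  rows="0 0 0 0 0 0 0; 0 0 0 0 0 0 0",
)

```text
clock: 12.5
position: [0.4464, -0.3112, 0.0997]
eef_rot: [3.119, 0.377, 0.001]
force: [-1.2, 0.3, 5.4]
width: 0.18
finger_force: 58.9
```

Request:
arm_command(
  rows="0 0 -2 0 0 0 0; 0 0 -3 0 0 0 0; 0 0 -3 0 0 0 0; 0 0 -2.2 0 0 0 0; 0 0 0 0 0 0 0",
)

```text
clock: 13.12
position: [0.447, -0.3116, 0.2025]
eef_rot: [3.117, 0.377, 0.003]
force: [0.7, -0.5, -1.3]
width: 0.181
finger_force: 58.5
```

```bash
python3 -c "
from plan import *
plan([(.5025,.086,.2,-.073)],0)"
```

```text
now [ 0.447  -0.3116  0.2025] psi 0.241 tilt [ 0.002 -0.002] F [ 0.7 -0.5 -1.3] w 0.181 t 13.125
2.1 -5.3 0 0 0 0.04 0; 1.9 -5.4 0 0 0 0.05 0; 1.6 -5.5 0.1 0 0 0.04 0; 1.4 -5.6 0 0 0 0.05 0; 1.2 -5.6 0.1 0 0 0.04 0
0.9 -5.7 0 0 0 0.05 0; 0.7 -5.7 0.1 0 0 0.04 0
end [0.5029 0.0862 0.1995] -0.069
```

Request:
arm_command(
  rows="2.1 -5.3 0 0 0 0.04 0; 1.9 -5.4 0 0 0 0.05 0; 1.6 -5.5 0.1 0 0 0.04 0; 1.4 -5.6 0 0 0 0.05 0; 1.2 -5.6 0.1 0 0 0.04 0",
)

```text
clock: 13.75
position: [0.4849, -0.0255, 0.1978]
eef_rot: [-3.141, -0.03, 0.003]
force: [0.5, -0.1, -0.5]
width: 0.178
finger_force: 58.6
```

Request:
arm_command(
  rows="0.9 -5.7 0 0 0 0.05 0; 0.7 -5.7 0.1 0 0 0.04 0; 0 0 0 0 0 0 0; 0 0 0 0 0 0 0",
)

```text
clock: 14.25
position: [0.5015, 0.0863, 0.1969]
eef_rot: [3.139, -0.107, -0.004]
force: [0.2, -1.2, -1.6]
width: 0.182
finger_force: 58.7
```

```bash
python3 - <<'E'
from plan import *
plan([(.503,.0862,.18,-.073)],0)
p=np.array(state()['position']);o=[]
y=np.array([.073,.997,0]);x=np.array([.997,-.073,0]);G=np.array([.5037,.0862,0]);tip=p-[0,0,.0947]
for c in('scene','top'):
    im=snap(c,c+'6.png')[:,:,::-1];f=8
    u,v=np.round(proj(c,tip)).astype(int);x0,y0=u-25,v-30
    g=cv2.resize(np.ascontiguousarray(im[y0:y0+60,x0:x0+50]),None,fx=f,fy=f,interpolation=2)
    def L(pts,col):cv2.polylines(g,[((np.array([proj(c,q) for q in pts])-[x0,y0]+.5)*f).astype(np.int32)],True,col,1)
    L([tip+a*.008*x+b*y for a,b in((1,.001),(1,-.001),(-1,-.001),(-1,.001))],(0,255,0))
    L([tip+[0,0,.06]+a*.018*x+b*.008*y for a,b in((1,1),(1,-1),(-1,-1),(-1,1))],(0,255,0))
    for sg in(1,-1):L([G+[0,0,.077]+a*.015*x+sg*b*y for a,b in((1,.0076),(1,.0166),(-1,.0166),(-1,.0076))],(255,255,0))
    o.append(g)
cv2.imwrite('pics/c6.png',np.hstack(o))
E
```

```text
now [0.5015 0.0863 0.1969] psi -0.068 tilt [-0.002 -0.   ] F [ 0.2 -1.2 -1.6] w 0.182 t 14.25
0.15 -0 1.69 0 0 0.005 0
end [0.503  0.0862 0.18  ] -0.073
```

View pics/c6.png

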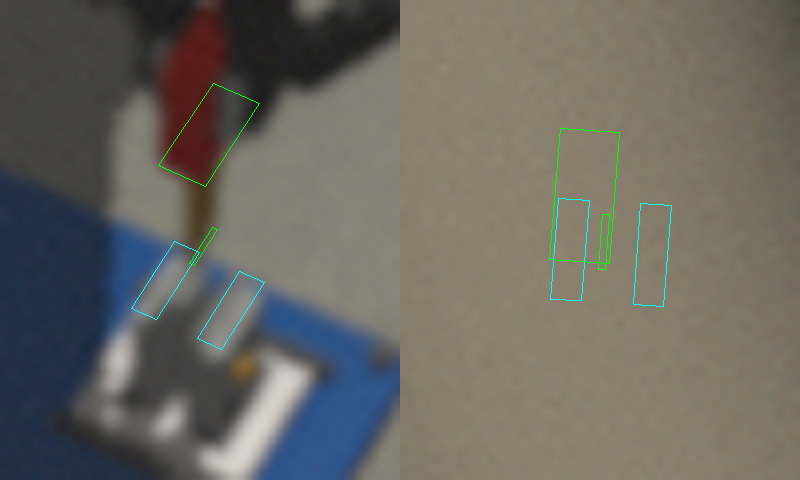

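The blade (scene crop ~(200,245)) lines up with the slot between the plates (bars at (165,280) and (232,310)). Now lower it.

Request:
arm_command(
  rows="0.15 0 1.2 0 0 0.005 0; 0 0 1 0 0 0 0; 0 0 0.5 0 0 0 0; 0 0 0 0 0 0 0; 0 0 0 0 0 0 0",
)

```text
clock: 14.98
position: [0.5038, 0.0866, 0.1716]
eef_rot: [-3.139, 0.116, -0.001]
force: [-0.2, 0.5, -1.1]
width: 0.176
finger_force: 58.8
```

Request:
arm_command(
  rows="0 0 0.4 0 0 0 0; 0 0 0.4 0 0 0 0; 0 0 0.4 0 0 0 0; 0 0 0 0 0 0 0",
)

```text
clock: 15.48
position: [0.5034, 0.0865, 0.1589]
eef_rot: [3.139, -0.116, -0.001]
force: [0.8, -0.1, -0.7]
width: 0.179
finger_force: 58.8
```

Request:
arm_command(
  rows="0 0 0.3 0 0 0 0; 0 0 0.3 0 0 0 0; 0 0 0.2 0 0 0 0; 0 0 0 0 0 0 0",
)

```text
clock: 15.98
position: [0.5036, 0.0865, 0.1511]
eef_rot: [-3.139, 0.116, 0.0]
force: [0.5, 0.6, 0.1]
width: 0.182
finger_force: 58.8
```

Request:
arm_command(
  rows="0 0 0.15 0 0 0 0; 0 0 0.15 0 0 0 0; 0 0 0 0 0 0 0",
)

```text
clock: 16.35
position: [0.5036, 0.0866, 0.1482]
eef_rot: [-3.139, 0.116, 0.0]
force: [-0.4, -0.4, -0.6]
width: 0.18
finger_force: 58.8
```

Request:
arm_command(
  rows="0 0 0.15 0 0 0 0; 0 0 0.15 0 0 0 0; 0 0 0 0 0 0 0",
)

```text
clock: 16.73
position: [0.5036, 0.0865, 0.1452]
eef_rot: [-3.139, 0.117, 0.0]
force: [-0.3, -0.6, -0.7]
width: 0.178
finger_force: 58.8
```

Request:
arm_command(
  rows="0 0 0.15 0 0 0 0; 0 0 0.15 0 0 0 0; 0 0 0 0 0 0 0",
)

```text
clock: 17.1
position: [0.5035, 0.0865, 0.1422]
eef_rot: [3.139, -0.117, -0.001]
force: [0.6, 0.8, -1.8]
width: 0.179
finger_force: 58.8
```

Request:
arm_command(
  rows="0 0 0.15 0 0 0 0; 0 0 0.15 0 0 0 0; 0 0 0 0 0 0 0",
)

```text
clock: 17.48
position: [0.5036, 0.0865, 0.1392]
eef_rot: [-3.139, 0.117, 0.0]
force: [-0.0, -0.4, -1.0]
width: 0.176
finger_force: 58.8
```

Request:
arm_command(
  rows="0 0 0.15 0 0 0 0; 0 0 0.15 0 0 0 0; 0 0 0 0 0 0 0",
)

```text
clock: 17.85
position: [0.5036, 0.0866, 0.1362]
eef_rot: [-3.139, 0.116, 0.0]
force: [-0.6, -0.4, 0.2]
width: 0.181
finger_force: 58.8
```

Request:
arm_command(
  rows="0 0 0.15 0 0 0 0; 0 0 0.1 0 0 0 0; 0 0 0 0 0 0 0",
)

```text
clock: 18.23
position: [0.5036, 0.0866, 0.1337]
eef_rot: [-3.139, 0.116, 0.0]
force: [-0.2, 0.4, -0.8]
width: 0.179
finger_force: 58.8
```

Request:
arm_command(
  rows="0 0 0.15 0 0 0 0; 0 0 0.1 0 0 0 0; 0 0 0 0 0 0 0",
)

```text
clock: 18.6
position: [0.5036, 0.0865, 0.1312]
eef_rot: [-3.139, 0.116, 0.0]
force: [-0.4, -0.3, -0.1]
width: 0.181
finger_force: 58.8
```

Request:
arm_command(
  rows="0 0 0.15 0 0 0 0; 0 0 0.1 0 0 0 0; 0 0 0 0 0 0 0",
)

```text
clock: 18.98
position: [0.5036, 0.0866, 0.1287]
eef_rot: [-3.139, 0.116, 0.0]
force: [-0.1, 0.1, -0.5]
width: 0.183
finger_force: 58.8
```

Request:
arm_command(
  rows="0 0 0.1 0 0 0 0; 0 0 0.1 0 0 0 0; 0 0 0 0 0 0 0",
)

```text
clock: 19.35
position: [0.5037, 0.0866, 0.1268]
eef_rot: [-3.139, 0.116, -0.0]
force: [1.2, 0.1, -0.4]
width: 0.18
finger_force: 58.8
```

Request:
arm_command(
  rows="0 0 0.1 0 0 0 0; 0 0 0.1 0 0 0 0; 0 0 0 0 0 0 0",
)

```text
clock: 19.73
position: [0.5039, 0.0866, 0.1251]
eef_rot: [-3.139, 0.117, -0.001]
force: [-0.2, -0.9, 4.0]
width: 0.178
finger_force: 59.5
```

Request:
arm_command(
  rows="0 0 0.05 0 0 0 0; 0 0 0 0 0 0 0; 0 0 0 0 0 0 0",
)

```text
clock: 20.1
position: [0.504, 0.0866, 0.1248]
eef_rot: [-3.139, 0.116, -0.002]
force: [-0.6, -1.0, 6.0]
width: 0.179
finger_force: 59.7
```

It's snug at about 6 N of push. A last hold and check, then hand in.

Request:
arm_command(
  rows="0 0 0 0 0 0 0; 0 0 0 0 0 0 0; 0 0 0 0 0 0 0",
)

```text
clock: 20.48
position: [0.504, 0.0866, 0.1248]
eef_rot: [-3.139, 0.117, -0.001]
force: [-0.6, -0.0, 5.5]
width: 0.179
finger_force: 59.7
```

```bash
python3 -c "
from h import *
s=state();print(s['force'],s['position'],s['finger_force'])
if 3.5<s['force'][2]<11: print(finish_job())"
```

```text
[-0.56265017 -0.00730975  5.53158022] [0.50400239 0.08660205 0.12477191] 59.68593120574951
the job is handed in; nothing more can be done
None
```

The job is handed in at 20.5 s: the coil is home on the post and let go, and the middle-sized gauge is held upright between the pole plates with about 5.5 N of downward push; no verdict was returned.

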